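# Hold an enclosure's side panel square with an assembly square

## Task

The open instrument enclosure's side panel stands crooked on its one loose screw: pick up the aluminium assembly square by its rib and press it gently, level and well down but clear of the circuit board, into the inside corner until its two outer faces lie flush on the back and side panels and the side panel is square to the back. Touch the thin panels only with the square and do not lean on them hard, and leave the other things on the bench where they are. Finish while still gripping the square and keeping it lightly pressed against both panels, so that a colleague can drive the second screw; do not let go.

Things in the scene. Friction and masses are not known exactly. Their poses are not given: they have to be found in the camera images.
- square_grip (a point): Loose aluminium square (about 260 g): an L, both legs 30 mm high, with a 10 mm thick, 45 mm high grip rib on the bisector inside the L, 45 mm free on either side of it. Point: in the rib, half-way up (22.5 mm over the underside), 79 mm from the elbow. z up, rib along (1,1) of x,y; the outer faces look to +x and +y, 56 mm from this point. In the corner its axes are parallel to the back panel's.
- square_elbow (a point): Outer elbow of the same square, at its underside, where the two outer faces meet at 90 degrees; axes as for square_grip. From here one leg runs to -x and the other to -y, each 110 mm long and 8 mm thick; the rib ends 105 mm away along (-1,-1).
- back: Enclosure's back panel: white upright sheet, 200 x 5 mm, top edge 66 mm over the bench. Origin at bench height under the inside corner, on the inner face (plane x = 0); x points out of the enclosure, z up; it runs from y = +10 to -190 mm. The square's +x face goes on it. Keeps its direction; rubber-mounted: gives 1 mm per 2 N along +x (12 mm at most). 4 to 12 N is right, over 20 N damages it.
- side: Side panel: white upright sheet, 125 x 5 mm, top 66 mm high. Origin at bench height, inner face (plane y = 0), mid-length, 60 mm from the corner; y points out, z up, x along it to the back panel (parallel to back's x once square). Swivels stiffly about z (0.05 N m), stays as left; starts 0.07-0.14 rad off. Rubber bush gives 1 mm per 2 N along back's +y (12 mm at most). Press as the back.
- enclosure: Fixed steel base of the enclosure, 210 mm square, 6 mm thick, on the bench. Origin at bench height under the inside corner, axes as the back panel's; it runs from +20 to -190 mm in x and y. On it in the corner a green circuit board, parts up to 14 mm over the bench, and at (-160,-160) mm a copper coil 38 mm across, top 30 mm over the bench.
- transformer: Bystander: loose dark transformer with a copper winding, 50 x 66 x 50 mm high; origin under its centre.
- breaker: Bystander: loose white circuit breaker, 70 x 36 mm, 82 mm high; origin under its centre.
- screwdriver: Bystander: screwdriver lying on the bench, about 200 mm long; x along it to the tip.
- screw_tray: Bystander: open grey plastic tray, 80 x 110 x 22 mm high; origin under its centre.
- multimeter: Bystander: black hand multimeter lying on its back, 150 x 75 x 42 mm high; origin under its centre.
- bar: Bystander: straight aluminium bar, 150 x 20 x 20 mm; origin under its centre, x along it.
- mug: Bystander: white mug, 80 mm across, 90 mm high; origin under its centre, handle at +y.
Things that resemble listed ones, but are neither listed nor needed, are in the scene too. Several things look just like the part that bears square_grip: the one meant starts farthest to the robot's right.

How it is judged:
By the outcome, as a careful person would: the job done as asked, in the order asked, and still so for the second after the job is handed in, while the arm keeps its last pose, push and grip.
It also fails if it takes over 54 s, if anything falls off the work surface, if the arm or the gripper's body presses on something with over 40 N, if the wrist force passes 120 N, or if a joint passes its speed limit or range.

## Robot

A 7-joint arm with a two-finger parallel gripper is mounted at the origin on the work surface. World frame = base frame: x ahead of the robot, y to its left, z up, the work surface at z = 0. Lengths are in m, angles in rad, forces in N, time in s.
With the tool pointing down it reaches from about 0.4 to 0.85 m from the base axis. Payload 10.4 kg.
Tool frame: the origin (TCP) lies between the finger pads; the fingertips stand tcp_to_tips ahead of it and the grasp point (between the pads) lies 8 mm behind it (tcp_to_tips is the distance from the TCP to the fingertips, in m); z points along the fingers, y is the line along which they close (so a half turn about z gives the same grasp; the last joint's range is limited). The gripper opens to 85 mm and grips with 20 to 120 N. Pads are 22 mm wide; open, the fingers measure 114 mm over their backs; the gripper's body (76 mm by 85 mm) begins 54 mm behind the grasp point. The pads swing forward as they close: fully open they stand 13 mm farther back than shut.
Start: joints at [1.168, 0.332, -0.065, 1.46, 0.022, 1.35, -0.088], TCP at [0.232, -0.58, 0.242] pointing down, gripper open.
Joint ranges: [-2.6, 2.6], [-0.5, 2.12], [-1.47, 1.34], [0.16, 2.42], [-1.27, 4.41], [0.06, 2.06], [-2.6, 2.6]. Speed limits (rad/s): [2.22, 2.22, 2.79, 2.79, 3.14, 3.14, 3.14].

## Interface

Orientations are given as a unit quaternion [x, y, z, w].
In Python, from workcell import * gives the robot as it stands.
- The arm moves only by the tool apply_moves, never from a script. Its argument "rows" is a list of rows, each an object of numbers: "x", "y", "z": the shift along the tool's x, y, z in mm; "ax", "ay", "az": the turn, a rotation vector about the tool's x, y, z in degrees; "gripper": the closure, from 0 (fully open) to 1 (shut). A call has 1 to 5 rows; each row shifts and turns the commanded pose from where the row before left it, along the tool's axes as they then stand; what a row does not reach is not made up. A row lasts 1/12 s, in which the tool goes at most 41.7 mm and 7.16 degrees, less where a joint would pass 70% of its speed; a pose out of reach is approached as far as the arm can. A call with a gripper value outside its range is refused whole. The fingers move at their own pace and stop on an object; "newtons" is the grip in N (left out, the last holds). Time passes only in rows, so rows that do not move let the fingers close. It gives the time, the measured TCP pose, the force, the opening and the grip force at its end, in the units of the state.
- get_obs(): the state, without advancing time (a new reading comes with each control period).
- camera(name): name is "scene" or "top" or "wrist"; returns a dict with "color" (420x560x3 uint8, red, green, blue), "fov_y" (degrees; the focal length in pixels is half the picture's height over the tangent of half this angle, whatever the lens; pixels are square), "cx", "cy" (the principal point, pixels), "rvec" (rotation vector, rad) and "tvec" (3), from world to camera coordinates, as OpenCV has them. Camera axes: x right, y down, z forward; pixel columns grow to the right and rows downward; lengths in m; the calibration is good to about 2 mm. A picture is of the moment at which its call begins. There is no depth.
- hand_in(): hands the job in; it is judged then, once.
The state is a dict: "clock": time; "joint_pos": joint angles; "joint_velocities": joint speeds; "tau": joint torques, N m; "position": TCP position; "ee_rot": TCP orientation; "ft_force": force on the tool from outside, world axes, zero at the start; "torque": the same for the moment, N m; "grip_width": opening from 0.0 (shut) to 1.0 (fully open); "grasp_force": force on a finger pad.
Only numpy, scipy, OpenCV 4.12 (cv2) and the standard library are available. Lean on these libraries where they do the work, as an engineer would, in place of code of your own. Each camera call takes 0.05 s, during which the arm holds its last target. There are 200 camera calls.

## Working session

There is one attempt and no reset: what is moved stays moved. The work goes in short steps, Python scripts to look and compute and a tool call to move; the robot and the scene stay as the last step left them, time stands still between calls to the robot, and variables do not carry over. Pictures are saved under pics/ and viewed, at most 10 in all, crops included, and the job is handed in when it is done.

Besides the shell and the picture viewer there is one more tool, called after ">>>" as name([rows], argument=value, ...), one row to a line, values as JSON. apply_moves: Moves the arm, as the interface text tells. Its arguments: {"type":"object","properties":{"rows":{"type":"array","items":{"type":"object","properties":{"x":{"type":"number"},"y":{"type":"number"},"z":{"type":"number"},"ax":{"type":"number"},"ay":{"type":"number"},"az":{"type":"number"},"gripper":{"type":"number"}}}},"newtons":{"type":"number"}},"required":["rows"]}

```bash
ls; mkdir -p pics
cat > h.py <<'E'
from workcell import *
import numpy as np, cv2
from scipy.spatial.transform import Rotation as R
def K(c):
    f=c['color'].shape[0]/2/np.tan(np.radians(c['fov_y'])/2)
    return np.array([[f,0,c['cx']],[0,f,c['cy']],[0,0,1]])
def ray(c,uv,z):
    Rm=cv2.Rodrigues(np.array(c['rvec'],float))[0];t=np.array(c['tvec'],float)
    o=-Rm.T@t; d=Rm.T@np.linalg.inv(K(c))@np.array([uv[0],uv[1],1.])
    return o+d*(z-o[2])/d[2]
def proj(c,P):
    return cv2.projectPoints(np.array(P,float).reshape(-1,3),np.array(c['rvec'],float),np.array(c['tvec'],float),K(c),None)[0].reshape(-1,2)
import pickle
def snap(name,fn):
    c=camera(name); pickle.dump(c,open(f'pics/{fn}.pkl','wb')); cv2.imwrite(f'pics/{fn}.png',c['color'][:,:,::-1]); return c
def load(fn): return pickle.load(open(f'pics/{fn}.pkl','rb'))
E
python3 - <<'E'
from h import *
print(get_obs())
for n in('scene','top'):
    c=snap(n,n+'0'); print(n,{k:v for k,v in c.items() if k!='color'})
a=cv2.imread('pics/top0.png');cv2.imwrite('pics/top0b.png',cv2.resize(a,(800,600)))
E
```

```text
pics
{'clock': 0.0, 'joint_pos': array([ 1.16840135,  0.33289241, -0.06466829,  1.46093531,  0.0216063 ,
        1.34989635, -0.08848658]), 'joint_velocities': array([-0.00085196,  0.0007748 ,  0.00139914, -0.00059434, -0.00121046,
        0.0010447 , -0.00075306]), 'tau': array([ 4.00948693e-04, -6.25449944e+01,  4.93327354e-02, -3.91599977e+01,
        1.61501410e-02,  1.00463151e-02,  3.01069838e-05]), 'position': array([ 0.23155072, -0.58014172,  0.24150589]), 'ee_rot': array([ 9.82022799e-01,  1.88760976e-01, -1.75754695e-04, -6.96149565e-04]), 'ft_force': array([-0.13402646, -0.14153028, -0.18432971]), 'torque': array([ 0.03858576,  0.01396384, -0.01647651]), 'grasp_force': 0.0, 'grip_width': 1.0010792765320626}
scene {'fov_y': 45.15353005754558, 'cx': 282.95906940582535, 'cy': 211.53012673850625, 'rvec': array([ 2.5200702 ,  0.69015649, -0.19784977]), 'tvec': array([-0.48209926, -0.16777823,  1.72075139])}
top {'fov_y': 51.220488268061786, 'cx': 279.45438881861827, 'cy': 206.44475107423938, 'rvec': array([ 2.18239618, -2.15698003,  0.12722584]), 'tvec': array([0.01031258, 0.55168356, 1.16350802])}
```

View pics/top0b.png

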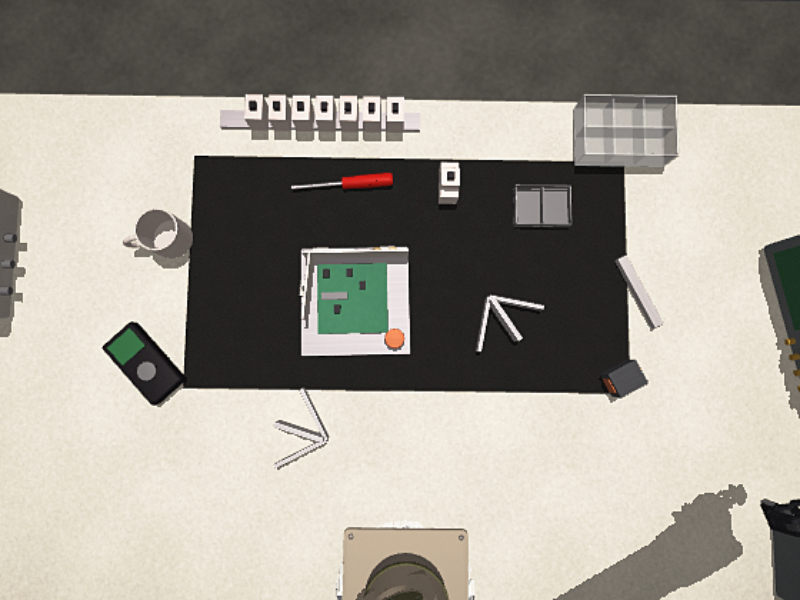

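View pics/scene0.png

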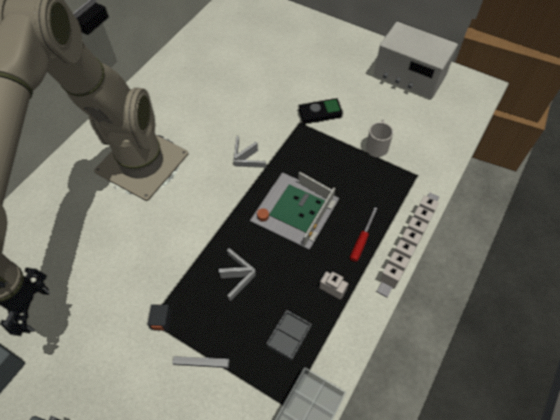

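The top view shows two squares. The wanted one is the rightmost, with its elbow at about (490,297) in the 800x600 picture. The enclosure corner is at about (303,250), with the back panel along the top and the crooked side panel on the left. There is also something at the lower left of the scene view, so I'll check where it is.

Run:
```python
from h import *
c=load('top0');s=load('scene0');k=560/800
for n,uv,z in [('elbow',(490,297),.03),('legR',(543,307),.03),('legD',(478,351),.03),('ribend',(520,340),.045),('ribstart',(492,299),.045),('baseTL',(302,249),.006),('baseBR',(410,354),.006),('baseBL',(302,355),.006),('baseTR',(408,249),.066),('sq2elbow',(327,439),.03)]:
    print(n,ray(c,np.array(uv)*k,z).round(3))
print('unknown',ray(s,(50,412),0.03).round(3), 'grip shadow', proj(c,[ray(s,(50,412),0.03)])/k)
def crop(c,x0,x1,y0,y1,fn,f): cv2.imwrite(fn,cv2.resize(c['color'][y0:y1,x0:x1,::-1],None,fx=f,fy=f,interpolation=cv2.INTER_CUBIC))
a=cv2.resize(s['color'][320:420,0:130,::-1],(400,300)); b=cv2.resize(c['color'][160:260,200:300,::-1],(300,300)); d=cv2.resize(c['color'][160:260,200+120:200+220,::-1],(300,300))
e=np.zeros((600,800,3),np.uint8);e[:300,:400]=a;e[300:,:300]=b;e[300:,400:700]=d
cv2.imwrite('pics/comb.png',e)
```

```text
elbow [ 0.55  -0.157  0.03 ]
legR [ 0.532 -0.258  0.03 ]
legD [ 0.447 -0.133  0.03 ]
ribend [ 0.468 -0.21   0.045]
ribstart [ 0.544 -0.158  0.045]
baseTL [0.642 0.208 0.006]
baseBR [ 0.44  -0.005  0.006]
baseBL [0.436 0.202 0.006]
baseTR [0.634 0.002 0.066]
sq2elbow [0.281 0.148 0.03 ]
unknown [ 0.319 -0.748  0.03 ] grip shadow [[805.65478036 423.04417375]]
```

View pics/comb.png

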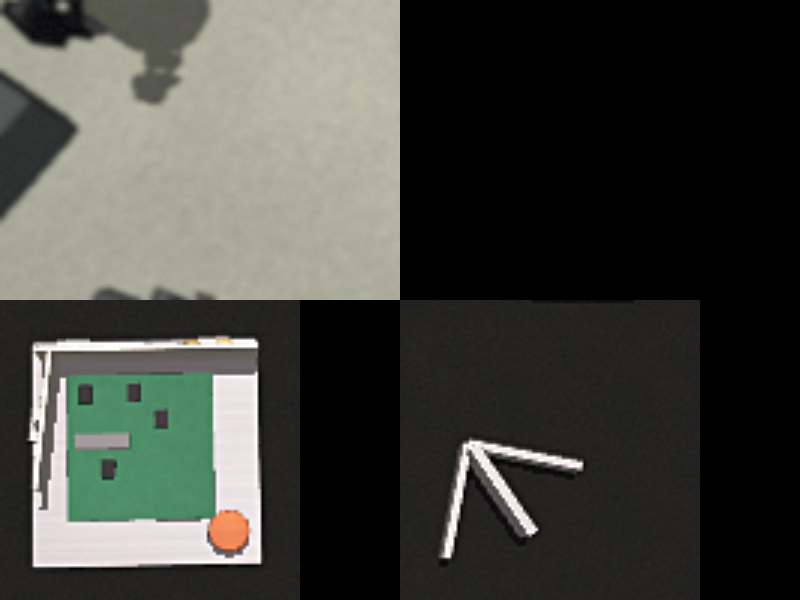

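The lower-left thing is a dark instrument, not a square. I'll go above the square now.

```bash
cat >> h.py <<'E'
def delta(p,yaw):
    """tool shift (mm) now to reach world p with tool down, and az (deg), then extra tilt"""
    o=get_obs(); Rm=R.from_quat(o['ee_rot'])
    d=Rm.inv().apply(np.array(p)-o['position'])*1000
    T=R.from_matrix(np.array([[np.cos(yaw),np.sin(yaw),0],[np.sin(yaw),-np.cos(yaw),0],[0,0,-1]]))
    print('shift mm',d.round(1),'turn deg',(Rm.inv()*T).as_rotvec(degrees=True).round(2))
E
python3 - <<'E'
from h import *
print('tips',tcp_to_tips)
delta((.4845,-.201,.24),np.radians(33.8))
c=snap('wrist','w0');print({k:v for k,v in c.items() if k!='color'})
E
```

```text
tips 0.011
shift mm [ 375.5 -258.4    1.9] turn deg [ -0.07  -0.   -12.04]
{'fov_y': 71.1029887703676, 'cx': 281.4182321148907, 'cy': 205.23558958762376, 'rvec': array([-2.37054651,  1.6070155 ,  0.26171853]), 'tvec': array([-0.62429866, -0.04213324,  0.37975494])}
```

>>> apply_moves([
  {"x": 25,"y": -17.2,"gripper": 0.4},
  {"x": 25,"y": -17.2,"gripper": 0.4},
  {"x": 25,"y": -17.2,"gripper": 0.4},
  {"x": 25,"y": -17.2,"gripper": 0.4},
  {"x": 25,"y": -17.2,"gripper": 0.4},
])

```text
invalid input at $.rows[0]: expected keys x, y, z, ax, ay, az, gripper
```

>>> apply_moves([
  {"x": 25,"y": -17.2},
  {"x": 25,"y": -17.2},
  {"x": 25,"y": -17.2},
  {"x": 25,"y": -17.2},
  {"x": 25,"y": -17.2},
])

```text
invalid input at $.rows[0]: expected keys x, y, z, ax, ay, az, gripper
```

>>> apply_moves([
  {"x": 25,"y": -17.2},
  {"x": 25,"y": -17.2},
  {"x": 25,"y": -17.2},
  {"x": 25,"y": -17.2},
  {"x": 25,"y": -17.2},
])

```text
invalid input at $.rows[0]: expected keys x, y, z, ax, ay, az, gripper
```

>>> apply_moves([
  {"az": -4},
  {"az": -4},
  {"az": -4},
  {},
])

```text
invalid input at $.rows[0]: expected keys x, y, z, ax, ay, az, gripper
```

Run:
```python
from h import *
o=get_obs();print(o['clock'],o['position'],o['grip_width'],o['ft_force'])
delta((.4845,-.201,.24),np.radians(33.8))
c=snap('wrist','w1')
```

```text
0.15 [ 0.23160597 -0.58022572  0.24172389] 0.9976872817149428 [ 0.72651142 -0.7589213  -0.26169037]
shift mm [ 375.5 -258.4    2. ] turn deg [ -0.06  -0.   -12.04]
```

View pics/w1.png

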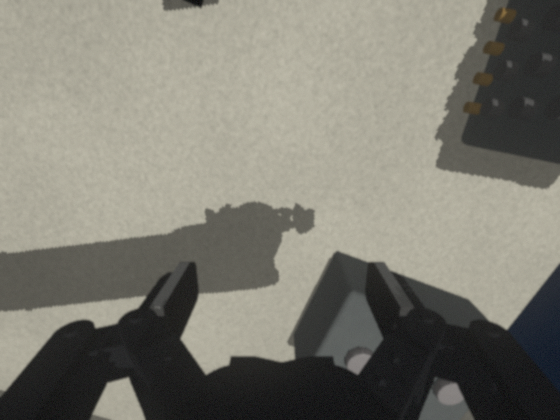

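Every row needs all the keys, so nothing has moved. The wrist view still shows the start area, with the fingers at the lower left and lower right.

>>> apply_moves([
  {"x": 25,"y": -17.2,"z": 0,"ax": 0,"ay": 0,"az": 0,"gripper": 0.4},
  {"x": 25,"y": -17.2,"z": 0,"ax": 0,"ay": 0,"az": 0,"gripper": 0.4},
  {"x": 25,"y": -17.2,"z": 0,"ax": 0,"ay": 0,"az": 0,"gripper": 0.4},
  {"x": 25,"y": -17.2,"z": 0,"ax": 0,"ay": 0,"az": 0,"gripper": 0.4},
  {"x": 25,"y": -17.2,"z": 0,"ax": 0,"ay": 0,"az": 0,"gripper": 0.4},
])

```text
clock: 0.62
position: [0.3165, -0.4529, 0.2422]
ee_rot: [0.982, 0.189, -0.0, -0.0]
ft_force: [0.8, -0.2, 0.1]
grip_width: 0.602
grasp_force: 0.0
```

>>> apply_moves([
  {"x": 25,"y": -17.2,"z": 0,"ax": 0,"ay": 0,"az": 0,"gripper": 0.4},
  {"x": 25,"y": -17.2,"z": 0,"ax": 0,"ay": 0,"az": 0,"gripper": 0.4},
  {"x": 25,"y": -17.2,"z": 0,"ax": 0,"ay": 0,"az": 0,"gripper": 0.4},
  {"x": 25,"y": -17.2,"z": 0,"ax": 0,"ay": 0,"az": 0,"gripper": 0.4},
  {"x": 25,"y": -17.2,"z": 0,"ax": 0,"ay": 0,"az": 0,"gripper": 0.4},
])

```text
clock: 1.03
position: [0.4007, -0.3267, 0.2423]
ee_rot: [0.982, 0.189, -0.0, 0.0]
ft_force: [-0.9, 0.3, 0.6]
grip_width: 0.603
grasp_force: 0.0
```

>>> apply_moves([
  {"x": 25,"y": -17.2,"z": 0,"ax": 0,"ay": 0,"az": 0,"gripper": 0.4},
  {"x": 25,"y": -17.2,"z": 0,"ax": 0,"ay": 0,"az": 0,"gripper": 0.4},
  {"x": 25,"y": -17.2,"z": 0,"ax": 0,"ay": 0,"az": 0,"gripper": 0.4},
  {"x": 25,"y": -17.2,"z": 0,"ax": 0,"ay": 0,"az": 0,"gripper": 0.4},
  {"x": 25,"y": -17.2,"z": 0,"ax": 0,"ay": 0,"az": 0,"gripper": 0.4},
])

```text
clock: 1.45
position: [0.4849, -0.2005, 0.2423]
ee_rot: [0.982, 0.189, 0.0, 0.0]
ft_force: [0.1, -0.3, -0.4]
grip_width: 0.598
grasp_force: 0.0
```

>>> apply_moves([
  {"x": 0,"y": 0,"z": 0,"ax": 0,"ay": 0,"az": -4,"gripper": 0.4},
  {"x": 0,"y": 0,"z": 0,"ax": 0,"ay": 0,"az": -4,"gripper": 0.4},
  {"x": 0,"y": 0,"z": 0,"ax": 0,"ay": 0,"az": -4,"gripper": 0.4},
  {"x": 0,"y": 0,"z": 0,"ax": 0,"ay": 0,"az": 0,"gripper": 0.4},
])

```text
clock: 1.78
position: [0.4843, -0.2017, 0.2421]
ee_rot: [0.956, 0.292, -0.0, -0.0]
ft_force: [0.0, -0.0, 1.1]
grip_width: 0.6
grasp_force: 0.0
```

Run:
```python
from h import *
o=get_obs();print(o['clock'],o['position'],o['grip_width'],o['ft_force'])
delta((.4845,-.201,.24),np.radians(33.8))
c=snap('wrist','w2')
```

```text
1.7833 [ 0.4843156  -0.20165987  0.24214806] 0.5998947348087267 [ 0.01612532 -0.010399    1.06748775]
shift mm [ 0.5 -0.4  2.1] turn deg [-0.01  0.01  0.17]
```

View pics/w2.png

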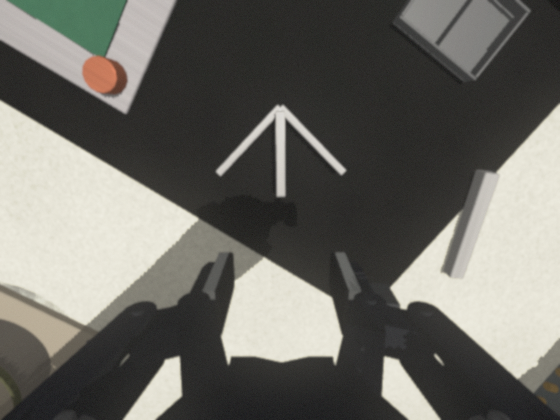

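The rib runs straight up and down at column 281, rows 108–196, with leg ends at (219,174) and (344,173). I'll measure these by casting rays.

Run:
```python
from h import *
c=load('w2');g=cv2.cvtColor(c['color'],cv2.COLOR_RGB2GRAY)
m=(g>110).astype(np.uint8);n,l,st,ce=cv2.connectedComponentsWithStats(m)
i=l[150,281];print(st[i]);mm=l==i
for r in (115,160,170,180,190,194,196,197): 
    xs=np.where(mm[r,265:297])[0]+265; print(r,(xs.min(),xs.max()) if len(xs) else None,int(g[r,281]))
for uv,z in [((281,106.5),.03),((281,107),.045),((280.8,196.5),.045),((218.5,174),.03),((344,173),.03)]: print(uv,ray(c,uv,z).round(4))
rows=np.arange(140,192);mid=[np.mean(np.where(mm[r,270:292])[0])+270 for r in rows]
a,b=ray(c,(np.polyval(np.polyfit(rows,mid,1),196.5),196.5),.045),ray(c,(np.polyval(np.polyfit(rows,mid,1),145),145),.045)
d=b-a;yaw=np.arctan2(d[1],d[0]);print(a,np.degrees(yaw))
u=np.array([np.cos(yaw),np.sin(yaw)]);G=a[:2]+.026*u;print('grip',G)
delta((*G,.12),yaw)
```

```text
[ 216  105  130   92 2336]
115 (np.int64(267), np.int64(293)) 218
160 (np.int64(276), np.int64(285)) 210
170 (np.int64(276), np.int64(285)) 207
180 (np.int64(276), np.int64(285)) 206
190 (np.int64(276), np.int64(285)) 201
194 (np.int64(276), np.int64(285)) 195
196 (np.int64(277), np.int64(284)) 139
197 None 87
(281, 106.5) [ 0.5507 -0.1559  0.03  ]
(281, 107) [ 0.5503 -0.1562  0.045 ]
(280.8, 196.5) [ 0.4679 -0.2113  0.045 ]
(218.5, 174) [ 0.4459 -0.1367  0.03  ]
(344, 173) [ 0.5303 -0.26    0.03  ]
[ 0.46771482 -0.21112649  0.045     ] 34.106403306083955
grip [ 0.48924276 -0.19654747]
shift mm [  7.1  -1.6 122.2] turn deg [-0.01  0.01 -0.41]
```

>>> apply_moves([
  {"x": 4.5,"y": -1.6,"z": 24,"ax": 0,"ay": 0,"az": -0.4,"gripper": 0.4},
  {"x": 0,"y": 0,"z": 25,"ax": 0,"ay": 0,"az": 0,"gripper": 0.4},
  {"x": 0,"y": 0,"z": 25,"ax": 0,"ay": 0,"az": 0,"gripper": 0.4},
  {"x": 0,"y": 0,"z": 25,"ax": 0,"ay": 0,"az": 0,"gripper": 0.4},
  {"x": 0,"y": 0,"z": 25,"ax": 0,"ay": 0,"az": 0,"gripper": 0.4},
])

```text
clock: 2.25
position: [0.487, -0.1981, 0.1173]
ee_rot: [0.956, 0.292, 0.0, 0.0]
ft_force: [0.1, 0.2, -0.9]
grip_width: 0.599
grasp_force: 0.0
```

>>> apply_moves([
  {"x": 0,"y": 0,"z": 20,"ax": 0,"ay": 0,"az": 0,"gripper": 0.4},
  {"x": 0,"y": 0,"z": 10,"ax": 0,"ay": 0,"az": 0,"gripper": 0.4},
  {"x": 0,"y": 0,"z": 0,"ax": 0,"ay": 0,"az": 0,"gripper": 0.4},
])

```text
clock: 2.5
position: [0.4859, -0.1976, 0.0863]
ee_rot: [0.956, 0.293, -0.001, -0.001]
ft_force: [-1.1, 0.1, -0.2]
grip_width: 0.599
grasp_force: 0.0
```

Run:
```python
from h import *
c=snap('wrist','w3');o=get_obs();print(o['position'],o['ft_force'])
delta((.487,-.198,.018),np.radians(34.1))
```

```text
[ 0.48681638 -0.19792448  0.08795324] [-0.78758627 -0.09663728 -0.22788948]
shift mm [ 0.2  0.3 70. ] turn deg [-0.07  0.04 -0.02]
```

View pics/w3.png

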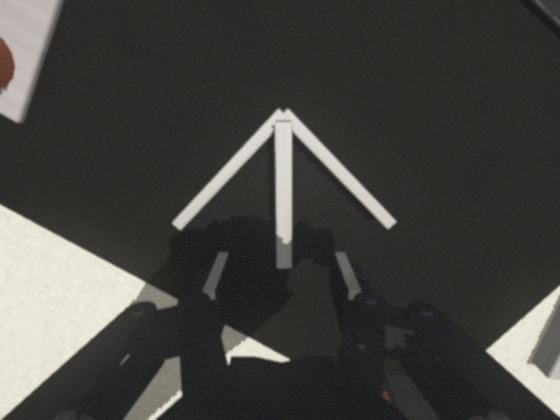

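The rib is centred between the fingers and runs from about (284,122) to (284,268), with its end in shadow. The elbow is at (283,110).

Run:
```python
from h import *
c=load('w3')
e=ray(c,(283,109.5),.03)
for v,z in((240,.045),(268,.045),(268,0)):
    p=ray(c,(284.3,v),z); print(v,z,p,np.hypot(*(p-e)[:2]),np.degrees(np.arctan2(*(e-p)[1::-1])))
print(e); l=ray(c,(174,226),.03);r=ray(c,(394,225),.03)
for p in (l,r): d=p-e;print(np.hypot(*d[:2]),np.degrees(np.arctan2(d[1],d[0])))
for a in (33.8,34.5):
  u=np.array([np.cos(np.radians(a)),np.sin(np.radians(a))]);print('G',e[:2]-.079*u)
```

```text
240 0.045 [ 0.48527674 -0.19949125  0.045     ] 0.07998311577666964 34.687483420001016
268 0.045 [ 0.46828533 -0.21103702  0.045     ] 0.10052546301138152 34.58711838726795
268 0 [ 0.4464317  -0.22626383  0.        ] 0.12716046738463802 34.64581915759449
[ 0.55104432 -0.15397287  0.03      ]
0.10727480716497796 169.5307471840964
0.10763523826640996 -100.6282876381809
G [ 0.48539655 -0.19792022]
G [ 0.48593835 -0.19871896]
```

>>> apply_moves([
  {"x": 0,"y": 0.2,"z": 20,"ax": 0,"ay": 0,"az": -0.3,"gripper": 0.4},
  {"x": 0,"y": 0,"z": 20,"ax": 0,"ay": 0,"az": 0,"gripper": 0.4},
  {"x": 0,"y": 0,"z": 20,"ax": 0,"ay": 0,"az": 0,"gripper": 0.4},
  {"x": 0,"y": 0,"z": 10,"ax": 0,"ay": 0,"az": 0,"gripper": 0.4},
  {"x": 0,"y": 0,"z": 0,"ax": 0,"ay": 0,"az": 0,"gripper": 0.4},
])

```text
clock: 2.97
position: [0.4868, -0.198, 0.0176]
ee_rot: [0.955, 0.296, -0.001, -0.001]
ft_force: [-1.0, 0.6, 0.8]
grip_width: 0.6
grasp_force: 0.0
```

>>> apply_moves([
  {"x": 0,"y": 0,"z": 0,"ax": 0,"ay": 0,"az": 0,"gripper": 0.7},
  {"x": 0,"y": 0,"z": 0,"ax": 0,"ay": 0,"az": 0,"gripper": 0.8},
  {"x": 0,"y": 0,"z": 0,"ax": 0,"ay": 0,"az": 0,"gripper": 0.9},
  {"x": 0,"y": 0,"z": 0,"ax": 0,"ay": 0,"az": 0,"gripper": 1.0},
  {"x": 0,"y": 0,"z": 0,"ax": 0,"ay": 0,"az": 0,"gripper": 1.0},
], newtons=60)

```text
clock: 3.38
position: [0.4882, -0.1985, 0.0198]
ee_rot: [0.955, 0.296, 0.001, 0.001]
ft_force: [-0.1, 1.5, 6.0]
grip_width: 0.112
grasp_force: 59.2
```

>>> apply_moves([
  {"x": 0,"y": 0,"z": 0,"ax": 0,"ay": 0,"az": 0,"gripper": 1.0},
  {"x": 0,"y": 0,"z": 0,"ax": 0,"ay": 0,"az": 0,"gripper": 1.0},
  {"x": 0,"y": 0,"z": 0,"ax": 0,"ay": 0,"az": 0,"gripper": 1.0},
])

```text
clock: 3.63
position: [0.4882, -0.1985, 0.0197]
ee_rot: [0.955, 0.296, 0.001, 0.001]
ft_force: [-1.2, 0.7, 6.3]
grip_width: 0.11
grasp_force: 59.2
```

Gripped: the opening is about 9.4 mm. I'll lift it and measure the enclosure.

>>> apply_moves([
  {"x": 0,"y": 0,"z": -10,"ax": 0,"ay": 0,"az": 0,"gripper": 1.0},
  {"x": 0,"y": 0,"z": -25,"ax": 0,"ay": 0,"az": 0,"gripper": 1.0},
  {"x": 0,"y": 0,"z": -30,"ax": 0,"ay": 0,"az": 0,"gripper": 1.0},
  {"x": 0,"y": 0,"z": -30,"ax": 0,"ay": 0,"az": 0,"gripper": 1.0},
  {"x": 0,"y": 0,"z": -30,"ax": 0,"ay": 0,"az": 0,"gripper": 1.0},
])

```text
clock: 4.05
position: [0.4869, -0.1979, 0.1454]
ee_rot: [0.955, 0.296, -0.0, -0.0]
ft_force: [1.3, -0.4, -3.1]
grip_width: 0.112
grasp_force: 58.6
```

>>> apply_moves([
  {"x": 0,"y": 0,"z": 0,"ax": 0,"ay": 0,"az": 0,"gripper": 1.0},
  {"x": 0,"y": 0,"z": 0,"ax": 0,"ay": 0,"az": 0,"gripper": 1.0},
  {"x": 0,"y": 0,"z": 0,"ax": 0,"ay": 0,"az": 0,"gripper": 1.0},
])

```text
clock: 4.3
position: [0.4867, -0.1981, 0.1429]
ee_rot: [0.955, 0.296, -0.0, -0.0]
ft_force: [-0.5, 0.2, -4.5]
grip_width: 0.11
grasp_force: 58.9
```

Run:
```python
from h import *
o=get_obs();print(o['clock'],o['position'],R.from_quat(o['ee_rot']).as_matrix().round(4),o['ft_force'],o['grip_width'])
w=snap('wrist','w4');t=snap('top','t4')
e=np.zeros((600,800,3),np.uint8)
e[:300,:400]=cv2.resize(w['color'][:,:,::-1],(400,300))
e[:,400:800]=cv2.resize(t['color'][165:255,205:265,::-1],(400,600),interpolation=cv2.INTER_CUBIC)
s=snap('scene','s4');e[300:,:400]=cv2.resize(s['color'][160:250,240:360,::-1],(400,300),interpolation=cv2.INTER_CUBIC)
cv2.imwrite('pics/c4.png',e)
```

```text
4.3 [ 0.48669388 -0.19807277  0.14292283] [[ 8.246e-01  5.658e-01 -8.000e-04]
 [ 5.658e-01 -8.246e-01  0.000e+00]
 [-7.000e-04 -5.000e-04 -1.000e+00]] [-0.53409418  0.22205214 -4.47885744] 0.10953521772264424
```

View pics/c4.png

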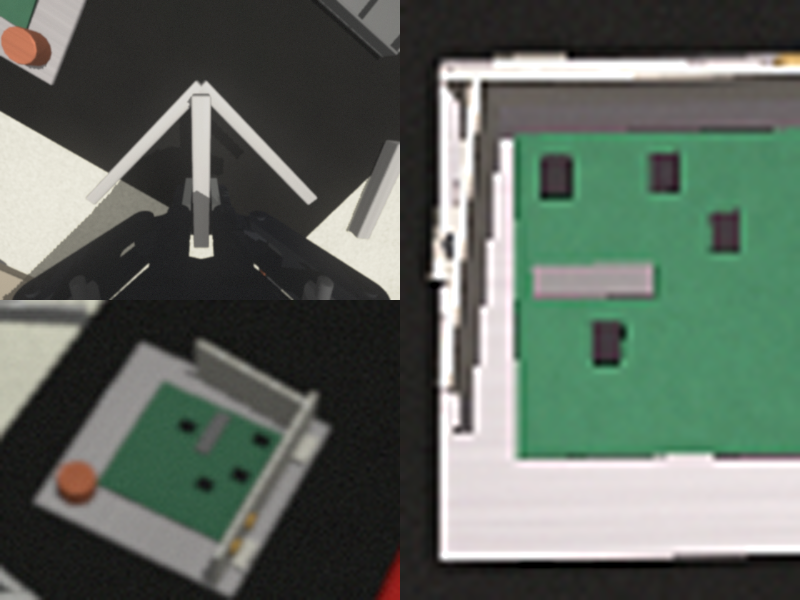

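The panel's far end leans outward and its corner end pokes inward, so it pivots about mid-length. The held square looks level. I'll fit lines to the base edges to get the enclosure's pose.

Run:
```python
from h import *
c=load('t4');g=cv2.GaussianBlur(cv2.cvtColor(c['color'],cv2.COLOR_RGB2GRAY),(3,3),0).astype(float)
def cross(p,inc):  # first crossing of 110
    s=p>110
    k=np.where(s[:-1]!=s[1:])[0]; k=k[0]; return k+(110-p[k])/(p[k+1]-p[k])
def edge(pts):
    W=np.array([ray(c,p,.006) for p in pts])[:,:2]
    for _ in range(3):
        vx,vy,x0,y0=cv2.fitLine(W.astype(np.float32),cv2.DIST_HUBER,0,.001,.001).ravel(); r=(W-[x0,y0])@[-vy,vx]; 
        W=W[abs(r)<2.5*max(np.std(r),1e-4)]
    return np.array([x0,y0]),np.array([vx,vy]),np.std(r),len(W)
# pixel box base approx u 211..287 v 174..249
L=[(200+cross(g[v,200:225],1),v) for v in range(234,246)]
L2=[(200+cross(g[v,200:225],1),v) for v in range(180,246)]
Rr=[(300-cross(g[v,300:275:-1],1),v) for v in range(190,244)]
B=[(u,258-cross(g[258:238:-1,u],1)) for u in range(216,282)]
T=[(u,165+cross(g[165:185,u],1)) for u in range(216,282)]
E={}
for n,P in (('L',L),('L2',L2),('R',Rr),('B',B),('T',T)):
    o,d,s,k=edge(P);E[n]=(o,d); a=np.degrees(np.arctan2(d[1],d[0]));print(n,o.round(4),round(a,2),'off axis',round(((a+45)%90)-45,2),'std mm',round(s*1000,2),k)
def inter(a,b): 
    s=np.linalg.solve(np.c_[a[1],-b[1]],b[0]-a[0]);return a[0]+a[1]*s[0]
br=inter(E['R'],E['B']);bl=inter(E['L'],E['B']);print('BR',br,'BL',bl,np.linalg.norm(br-bl))
for yaw in np.radians([1.0,1.5,2.0]):
    M=np.array([[np.cos(yaw),-np.sin(yaw)],[np.sin(yaw),np.cos(yaw)]])
    print(yaw,'corner from BR',br+M@[.19,.19],'from BL',bl+M@[.19,-.02])
# coil centre check
h=cv2.cvtColor(c['color'],cv2.COLOR_RGB2HSV);m=((h[...,0]<15)&(h[...,1]>120)&(h[...,2]>120));m[:, :265]=0;m[:,290:]=0;m[:225]=0;m[250:]=0
v,u=np.where(m);print('coil',ray(c,(u.mean(),v.mean()),.03))
```

```text
L [0.46   0.2061] 1.84 off axis 1.84 std mm 0.01 12
L2 [0.5306 0.2081] 1.69 off axis 1.69 std mm 0.18 54
R [ 0.5298 -0.0024] 2.09 off axis 2.09 std mm 0.29 54
B [0.4381 0.0918] -88.11 off axis 1.89 std mm 0.31 66
T [0.6485 0.0847] -88.11 off axis 1.89 std mm 1.02 66
BR [ 0.44129878 -0.00557876] BL [0.4343585 0.2052692] 0.21096218
0.017453292519943295 corner from BR [0.62795389 0.18770825] from BL [0.62467862 0.18858821]
0.026179938779914945 corner from BR [0.62626005 0.18932975] from BL [0.62481694 0.19024968]
0.03490658503988659 corner from BR [0.62455214 0.1909364 ] from BL [0.62494075 0.19191229]
coil [0.46973327 0.02576511 0.03      ]
```

Run:
```python
from h import *
C=np.array([.6248,.191]);y=np.radians(1.9);M=np.array([[np.cos(y),-np.sin(y)],[np.sin(y),np.cos(y)]])
p=C+M@[-.020,-.022]-.079*M@[.7071,.7071];print(p)
delta((*p,.143),y+np.pi/4)
```

```text
[0.5515623  0.11066673]
shift mm [ 228.3 -217.5   -0.9] turn deg [ -0.13   0.06 -12.44]
```

>>> apply_moves([
  {"x": 15,"y": -14,"z": 0,"ax": 0,"ay": 0,"az": 0,"gripper": 1.0},
  {"x": 22,"y": -21,"z": 0,"ax": 0,"ay": 0,"az": 0,"gripper": 1.0},
  {"x": 22,"y": -21,"z": 0,"ax": 0,"ay": 0,"az": 0,"gripper": 1.0},
  {"x": 22,"y": -21,"z": 0,"ax": 0,"ay": 0,"az": 0,"gripper": 1.0},
  {"x": 22,"y": -21,"z": 0,"ax": 0,"ay": 0,"az": 0,"gripper": 1.0},
])

```text
clock: 4.87
position: [0.5163, -0.0576, 0.1423]
ee_rot: [0.955, 0.296, -0.001, -0.0]
ft_force: [0.6, -1.0, -3.0]
grip_width: 0.11
grasp_force: 58.8
```

>>> apply_moves([
  {"x": 22,"y": -21,"z": 0,"ax": 0,"ay": 0,"az": 0,"gripper": 1.0},
  {"x": 22,"y": -21,"z": 0,"ax": 0,"ay": 0,"az": 0,"gripper": 1.0},
  {"x": 22,"y": -21,"z": 0,"ax": 0,"ay": 0,"az": 0,"gripper": 1.0},
  {"x": 22,"y": -21,"z": 0,"ax": 0,"ay": 0,"az": 0,"gripper": 1.0},
  {"x": 22,"y": -21,"z": 0,"ax": 0,"ay": 0,"az": 0,"gripper": 1.0},
])

```text
clock: 5.28
position: [0.5476, 0.0911, 0.1422]
ee_rot: [0.955, 0.296, -0.001, -0.0]
ft_force: [1.0, -0.2, -3.4]
grip_width: 0.105
grasp_force: 58.8
```

>>> apply_moves([
  {"x": 15.3,"y": -14.5,"z": 0,"ax": 0,"ay": 0,"az": 0,"gripper": 1.0},
  {"x": 0,"y": 0,"z": 0,"ax": 0,"ay": 0,"az": -4,"gripper": 1.0},
  {"x": 0,"y": 0,"z": 0,"ax": 0,"ay": 0,"az": -4,"gripper": 1.0},
  {"x": 0,"y": 0,"z": 0,"ax": 0,"ay": 0,"az": -4.4,"gripper": 1.0},
  {"x": 0,"y": 0,"z": 0,"ax": 0,"ay": 0,"az": 0,"gripper": 1.0},
])

```text
clock: 5.7
position: [0.5518, 0.1104, 0.1421]
ee_rot: [0.917, 0.399, -0.001, -0.0]
ft_force: [0.4, 0.5, -3.6]
grip_width: 0.11
grasp_force: 58.8
```

>>> apply_moves([
  {"x": 0,"y": 0,"z": 0,"ax": 0,"ay": 0,"az": 0,"gripper": 1.0},
  {"x": 0,"y": 0,"z": 0,"ax": 0,"ay": 0,"az": 0,"gripper": 1.0},
])

```text
clock: 5.87
position: [0.5522, 0.1102, 0.1428]
ee_rot: [0.918, 0.396, -0.0, -0.0]
ft_force: [0.4, -0.1, -3.4]
grip_width: 0.111
grasp_force: 58.8
```

Run:
```python
from h import *
o=get_obs();print(o['clock'],o['position'],o['ft_force'],o['torque'],o['grip_width'])
delta((0.5516,.1107,.0377),np.radians(46.9))
w=snap('wrist','w5')
```

```text
5.8667 [0.55223104 0.11017159 0.14276629] [ 0.43670132 -0.12038863 -3.42063493] [-0.06440228  0.04366808 -0.07748633] 0.11053695548447998
shift mm [  0.   -0.8 105.1] turn deg [-0.04  0.04 -0.19]
```

View pics/w5.png

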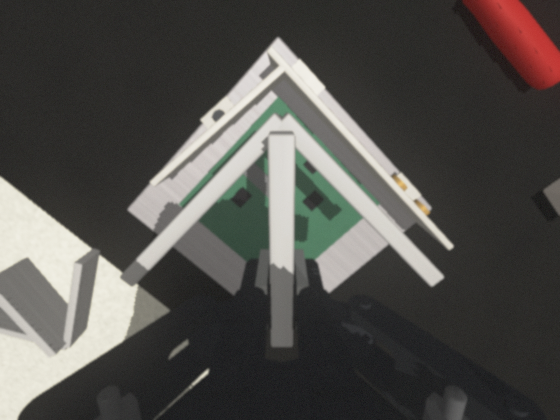

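The square hangs over the open corner, parallel to the back panel and clear of both panels. The side panel's far end flares out to the left. I'll descend straight.

>>> apply_moves([
  {"x": 0,"y": -0.7,"z": 20,"ax": 0,"ay": 0,"az": 0,"gripper": 1.0},
  {"x": 0,"y": 0,"z": 20,"ax": 0,"ay": 0,"az": 0,"gripper": 1.0},
  {"x": 0,"y": 0,"z": 20,"ax": 0,"ay": 0,"az": 0,"gripper": 1.0},
  {"x": 0,"y": 0,"z": 15,"ax": 0,"ay": 0,"az": 0,"gripper": 1.0},
  {"x": 0,"y": 0,"z": 10,"ax": 0,"ay": 0,"az": 0,"gripper": 1.0},
])

```text
clock: 6.33
position: [0.5511, 0.1105, 0.0565]
ee_rot: [0.918, 0.397, -0.001, -0.0]
ft_force: [0.7, -0.5, -3.3]
grip_width: 0.11
grasp_force: 58.9
```

>>> apply_moves([
  {"x": 0,"y": 0,"z": 10,"ax": 0,"ay": 0,"az": 0,"gripper": 1.0},
  {"x": 0,"y": 0,"z": 5,"ax": 0,"ay": 0,"az": 0,"gripper": 1.0},
  {"x": 0,"y": 0,"z": 4,"ax": 0,"ay": 0,"az": 0,"gripper": 1.0},
  {"x": 0,"y": 0,"z": 0,"ax": 0,"ay": 0,"az": 0,"gripper": 1.0},
  {"x": 0,"y": 0,"z": 0,"ax": 0,"ay": 0,"az": 0,"gripper": 1.0},
])

```text
clock: 6.75
position: [0.5523, 0.1109, 0.0398]
ee_rot: [0.918, 0.398, 0.0, 0.0]
ft_force: [0.6, 0.2, -3.6]
grip_width: 0.109
grasp_force: 58.9
```

```bash
cat >> h.py <<'E'
YB=np.radians(1.9);MB=np.array([[np.cos(YB),-np.sin(YB)],[np.sin(YB),np.cos(YB)]]);C=np.array([.6248,.191])
def rep():
    o=get_obs();Rm=R.from_quat(o['ee_rot']).as_matrix()
    print('t',o['clock'],'F back axes',(MB.T@o['ft_force'][:2]).round(2),'Fz',o['ft_force'][2].round(2),'Tz',o['torque'].round(3),
     'elbow~ mm',(MB.T@(o['position'][:2]+.079*Rm[:2,0]-C)*1000).round(2),'under z',round((o['position'][2]-.0197)*1000,2),'yaw',np.degrees(np.arctan2(Rm[1,0],Rm[0,0])).round(2),'tilt',np.degrees(Rm[:2,2]).round(2))
    T=Rm.T@np.array([[*MB[:,0],0],[*MB[:,1],0]]).T*10
    print('10mm back x in tool',T[:,0].round(2),' y',T[:,1].round(2))
E
python3 -c "
from h import *
rep()"
```

```text
t 6.75 F back axes [0.59 0.14] Fz -3.56 Tz [-0.071  0.133 -0.005] elbow~ mm [-19.19 -21.84] under z 20.09 yaw 46.85 tilt [0.04 0.  ]
10mm back x in tool [7.08 7.07 0.01]  y [ 7.07 -7.08  0.  ]
```

>>> apply_moves([
  {"x": 2.5,"y": 2.5,"z": 1.3,"ax": 0,"ay": 0,"az": 0,"gripper": 1.0},
  {"x": 2.5,"y": 2.5,"z": 1.2,"ax": 0,"ay": 0,"az": 0,"gripper": 1.0},
  {"x": 2.5,"y": 2.5,"z": 0,"ax": 0,"ay": 0,"az": 0,"gripper": 1.0},
  {"x": 2.5,"y": 2.5,"z": 0,"ax": 0,"ay": 0,"az": 0,"gripper": 1.0},
  {"x": 0,"y": 0,"z": 0,"ax": 0,"ay": 0,"az": 0,"gripper": 1.0},
])

```text
clock: 7.17
position: [0.5671, 0.1113, 0.037]
ee_rot: [0.918, 0.397, 0.0, 0.0]
ft_force: [-0.7, -0.2, -3.1]
grip_width: 0.108
grasp_force: 58.9
```

>>> apply_moves([
  {"x": 1,"y": 1,"z": 0,"ax": 0,"ay": 0,"az": 0,"gripper": 1.0},
  {"x": 1,"y": 1,"z": 0,"ax": 0,"ay": 0,"az": 0,"gripper": 1.0},
  {"x": 1,"y": 1,"z": 0,"ax": 0,"ay": 0,"az": 0,"gripper": 1.0},
  {"x": 0,"y": 0,"z": 0,"ax": 0,"ay": 0,"az": 0,"gripper": 1.0},
])

```text
clock: 7.5
position: [0.5701, 0.1114, 0.0367]
ee_rot: [0.918, 0.398, -0.0, -0.0]
ft_force: [-3.1, -0.7, -0.7]
grip_width: 0.108
grasp_force: 59.2
```

```bash
python3 -c "
from h import *
rep()"
```

```text
t 7.5 F back axes [-3.11 -0.61] Fz -0.73 Tz [-0.095  0.585  0.023] elbow~ mm [ -1.42 -21.87] under z 17.03 yaw 46.87 tilt [-0.04 -0.01]
10mm back x in tool [ 7.07  7.07 -0.01]  y [ 7.07 -7.07 -0.  ]
```

>>> apply_moves([
  {"x": 0.7,"y": 0.7,"z": 0,"ax": 0,"ay": 0,"az": 0,"gripper": 1.0},
  {"x": 0.7,"y": 0.7,"z": 0,"ax": 0,"ay": 0,"az": 0,"gripper": 1.0},
  {"x": 0,"y": 0,"z": 0,"ax": 0,"ay": 0,"az": 0,"gripper": 1.0},
])

```text
clock: 7.75
position: [0.5717, 0.1115, 0.0367]
ee_rot: [0.917, 0.398, -0.001, -0.0]
ft_force: [-5.6, -1.2, 0.1]
grip_width: 0.109
grasp_force: 59.5
```

```bash
python3 -c "
from h import *
rep()"
```

```text
t 7.75 F back axes [-5.62 -0.99] Fz 0.07 Tz [-0.246  1.091  0.038] elbow~ mm [  0.16 -21.86] under z 16.96 yaw 46.87 tilt [-0.08 -0.02]
10mm back x in tool [ 7.07  7.07 -0.01]  y [ 7.07 -7.07 -0.  ]
```

>>> apply_moves([
  {"x": 0,"y": 0,"z": -0.5,"ax": 0,"ay": 0,"az": 0,"gripper": 1.0},
  {"x": 0,"y": 0,"z": -0.5,"ax": 0,"ay": 0,"az": 0,"gripper": 1.0},
  {"x": 0,"y": 0,"z": 0,"ax": 0,"ay": 0,"az": 0,"gripper": 1.0},
])

```text
clock: 8.0
position: [0.571, 0.1114, 0.037]
ee_rot: [0.917, 0.398, -0.001, -0.0]
ft_force: [-6.1, -0.5, -4.8]
grip_width: 0.107
grasp_force: 58.7
```

Run:
```python
from h import *
rep()
w=snap('wrist','w6');s=snap('scene','s6')
e=np.zeros((600,800,3),np.uint8)
e[:,:440]=cv2.resize(w['color'][0:360,160:424,::-1],(440,600));e[:300,440:]=cv2.resize(s['color'][160:245,255:357,::-1],(360,300),interpolation=cv2.INTER_CUBIC)
cv2.imwrite('pics/c6.png',e)
```

```text
t 8.0 F back axes [-6.12 -0.33] Fz -4.84 Tz [-0.069  1.176 -0.049] elbow~ mm [ -0.51 -21.89] under z 17.3 yaw 46.88 tilt [-0.15 -0.03]
10mm back x in tool [ 7.07  7.07 -0.03]  y [ 7.07 -7.07 -0.  ]
```

View pics/c6.png

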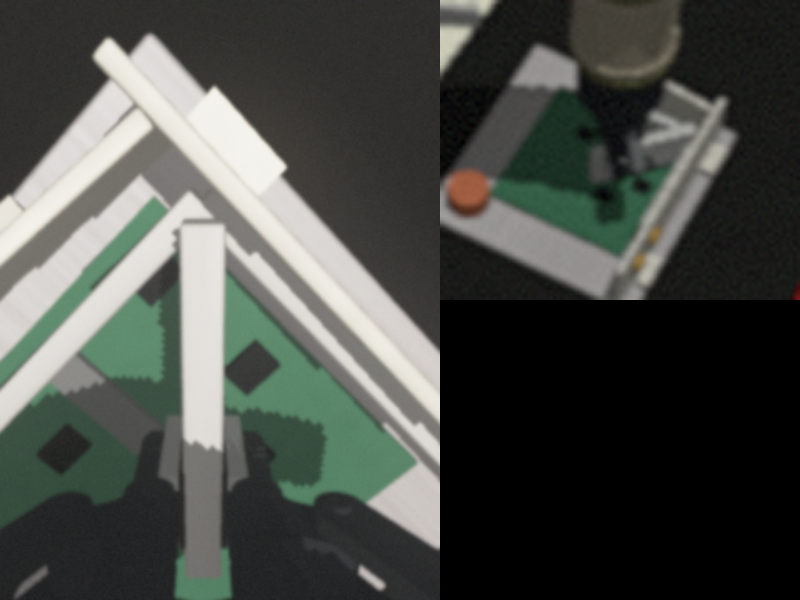

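The force along z flipped sign, so that was only friction on the back panel, not contact with the board. The right leg lies along the back panel. Now I'll slide toward the side panel.

>>> apply_moves([
  {"x": 1.5,"y": -1.5,"z": 0,"ax": 0,"ay": 0,"az": 0,"gripper": 1.0},
  {"x": 1.5,"y": -1.5,"z": 0,"ax": 0,"ay": 0,"az": 0,"gripper": 1.0},
  {"x": 1.5,"y": -1.5,"z": 0,"ax": 0,"ay": 0,"az": 0,"gripper": 1.0},
  {"x": 1.5,"y": -1.5,"z": 0,"ax": 0,"ay": 0,"az": 0,"gripper": 1.0},
  {"x": 1.5,"y": -1.5,"z": 0,"ax": 0,"ay": 0,"az": 0,"gripper": 1.0},
])

```text
clock: 8.52
position: [0.571, 0.1207, 0.0371]
ee_rot: [0.918, 0.397, -0.002, 0.0]
ft_force: [-5.4, -4.2, -3.1]
grip_width: 0.108
grasp_force: 58.9
```

```bash
python3 -c "
from h import *
rep()"
```

```text
t 8.5167 F back axes [-5.5  -4.06] Fz -3.05 Tz [-0.856  1.186  0.007] elbow~ mm [ -0.11 -12.66] under z 17.38 yaw 46.81 tilt [-0.14 -0.12]
10mm back x in tool [ 7.08  7.06 -0.02]  y [ 7.06 -7.08 -0.02]
```

>>> apply_moves([
  {"x": 1,"y": -1,"z": 0,"ax": 0,"ay": 0,"az": 0,"gripper": 1.0},
  {"x": 1,"y": -1,"z": 0,"ax": 0,"ay": 0,"az": 0,"gripper": 1.0},
  {"x": 1,"y": -1,"z": 0,"ax": 0,"ay": 0,"az": 0,"gripper": 1.0},
  {"x": 1,"y": -1,"z": 0,"ax": 0,"ay": 0,"az": 0,"gripper": 1.0},
])

```text
clock: 8.85
position: [0.5709, 0.1261, 0.0371]
ee_rot: [0.918, 0.397, -0.002, 0.001]
ft_force: [-4.7, -4.7, -2.2]
grip_width: 0.11
grasp_force: 59.0
```

```bash
python3 -c "
from h import *
rep()"
```

```text
t 8.85 F back axes [-4.88 -4.51] Fz -2.19 Tz [-1.153  1.212 -0.08 ] elbow~ mm [-0.05 -7.33] under z 17.37 yaw 46.8 tilt [-0.14 -0.14]
10mm back x in tool [ 7.08  7.06 -0.02]  y [ 7.06 -7.08 -0.02]
```

>>> apply_moves([
  {"x": 0.7,"y": -0.7,"z": 0,"ax": 0,"ay": 0,"az": 0,"gripper": 1.0},
  {"x": 0.7,"y": -0.7,"z": 0,"ax": 0,"ay": 0,"az": 0,"gripper": 1.0},
  {"x": 0.7,"y": -0.7,"z": 0,"ax": 0,"ay": 0,"az": 0,"gripper": 1.0},
])

```text
clock: 9.1
position: [0.5709, 0.1289, 0.0371]
ee_rot: [0.918, 0.397, -0.002, 0.001]
ft_force: [-5.4, -4.9, -3.1]
grip_width: 0.11
grasp_force: 58.9
```

>>> apply_moves([
  {"x": 0.7,"y": -0.7,"z": 0,"ax": 0,"ay": 0,"az": 0,"gripper": 1.0},
  {"x": 0.7,"y": -0.7,"z": 0,"ax": 0,"ay": 0,"az": 0,"gripper": 1.0},
])

```text
clock: 9.27
position: [0.5708, 0.1309, 0.0371]
ee_rot: [0.918, 0.397, -0.002, 0.001]
ft_force: [-5.6, -5.2, -3.2]
grip_width: 0.107
grasp_force: 58.9
```

```bash
python3 -c "
from h import *
rep()"
```

```text
t 9.2667 F back axes [-5.8  -5.02] Fz -3.22 Tz [-1.107  1.131 -0.105] elbow~ mm [ 0.03 -2.54] under z 17.37 yaw 46.79 tilt [-0.13 -0.15]
10mm back x in tool [ 7.08  7.06 -0.02]  y [ 7.06 -7.08 -0.02]
```

>>> apply_moves([
  {"x": 0.7,"y": -0.7,"z": 0,"ax": 0,"ay": 0,"az": 0,"gripper": 1.0},
  {"x": 0.7,"y": -0.7,"z": 0,"ax": 0,"ay": 0,"az": 0,"gripper": 1.0},
  {"x": 0.7,"y": -0.7,"z": 0,"ax": 0,"ay": 0,"az": 0,"gripper": 1.0},
])

```text
clock: 9.52
position: [0.5708, 0.1331, 0.0371]
ee_rot: [0.918, 0.397, -0.002, 0.001]
ft_force: [-6.0, -9.1, -0.9]
grip_width: 0.105
grasp_force: 59.3
```

>>> apply_moves([
  {"x": 0.7,"y": -0.7,"z": 0,"ax": 0,"ay": 0,"az": 0,"gripper": 1.0},
  {"x": 0,"y": 0,"z": 0,"ax": 0,"ay": 0,"az": 0,"gripper": 1.0},
])

```text
clock: 9.68
position: [0.5708, 0.1337, 0.0371]
ee_rot: [0.918, 0.397, -0.002, 0.001]
ft_force: [-6.0, -9.1, -2.1]
grip_width: 0.112
grasp_force: 59.3
```

```bash
python3 -c "
from h import *
rep()"
```

```text
t 9.6833 F back axes [-6.28 -8.94] Fz -2.14 Tz [-1.75   1.272  0.146] elbow~ mm [0.15 0.29] under z 17.42 yaw 46.76 tilt [-0.14 -0.23]
10mm back x in tool [ 7.09  7.05 -0.03]  y [ 7.05 -7.09 -0.04]
```

>>> apply_moves([
  {"x": 0.8,"y": 0,"z": 0,"ax": 0,"ay": 0,"az": 0,"gripper": 1.0},
  {"x": 0.8,"y": 0,"z": 0,"ax": 0,"ay": 0,"az": 0,"gripper": 1.0},
  {"x": 0,"y": 0,"z": 0,"ax": 0,"ay": 0,"az": 0,"gripper": 1.0},
  {"x": 0,"y": 0,"z": 0,"ax": 0,"ay": 0,"az": 0,"gripper": 1.0},
])

```text
clock: 10.02
position: [0.5712, 0.1344, 0.0369]
ee_rot: [0.918, 0.397, -0.003, 0.001]
ft_force: [-8.4, -10.6, 1.1]
grip_width: 0.108
grasp_force: 59.6
```

Run:
```python
from h import *
rep();print(get_obs()['grip_width'])
w=snap('wrist','w7')
cv2.imwrite('pics/c7.png',cv2.resize(w['color'][0:390,20:540,::-1],(800,600)))
```

```text
t 10.0167 F back axes [ -8.74 -10.34] Fz 1.14 Tz [-2.059  1.912  0.105] elbow~ mm [0.6 0.9] under z 17.17 yaw 46.75 tilt [-0.23 -0.28]
10mm back x in tool [ 7.09  7.05 -0.04]  y [ 7.05 -7.09 -0.05]
0.10768611778215897
```

View pics/c7.png

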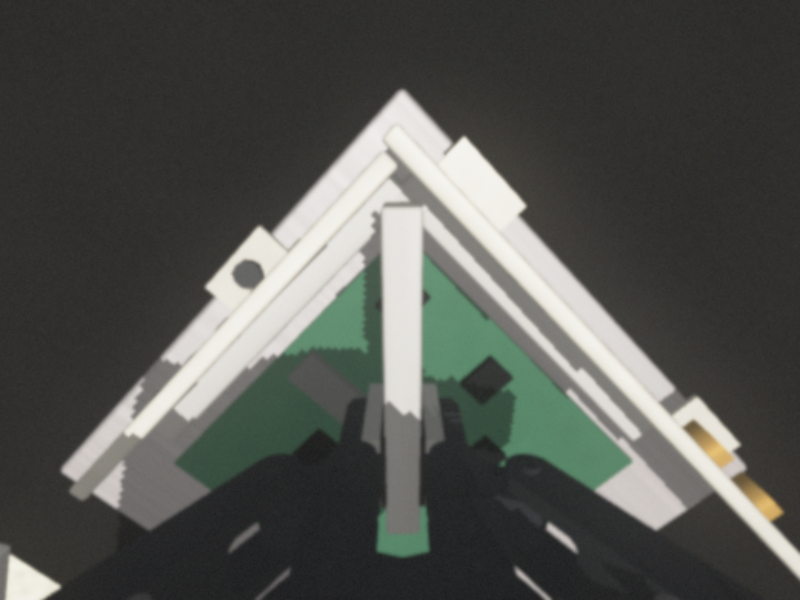

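Both legs lie against both panels, with the elbow in the corner at about (393,185). The side panel's top runs from (385,155) to (75,495) and the back's from (390,130) to (800,580). I'll check squareness numerically.

Run:
```python
from h import *
c=load('w7');im=c['color'].astype(float);k=.65
def centre(a,b,z,half=9):
    a=np.array(a)*k+[20,0];b=np.array(b)*k+[20,0];d=(b-a)/np.linalg.norm(b-a);n=np.array([-d[1],d[0]])
    P=[]
    s=np.arange(-half,half+.1,.25)
    for t in np.linspace(.06,.94,60):
        q=a+t*(b-a);xy=(q+np.outer(s,n)).astype(np.float32)
        pr=cv2.remap(im.min(2).astype(np.float32),xy[:,:1],xy[:,1:],cv2.INTER_LINEAR).ravel()
        m=pr>pr.max()-15
        P.append(ray(c,q+n*s[m].mean(),z)[:2])
    P=np.array(P,np.float32)
    for _ in range(4):
        vx,vy,x0,y0=cv2.fitLine(P,cv2.DIST_HUBER,0,.001,.001).ravel();r=(P-[x0,y0])@[-vy,vx];P=P[abs(r)<max(2*np.std(r),3e-4)]
    return np.degrees(np.arctan2(vy,vx)),np.std(r)*1000,len(P),(x0,y0)
sd=centre((390,157),(135,430),.066);bk=centre((395,133),(790,560),.066)
print(sd,bk,'angle',(sd[0]-bk[0])%180)
```

```text
(np.float32(1.9813882), np.float32(0.10674995), 60, (np.float32(0.5582839), np.float32(0.19422227))) (np.float32(-88.16328), np.float32(0.03646542), 46, (np.float32(0.63150257), np.float32(0.10947461))) angle 90.14467
```

The angle between the panels measures 90.1°, and the square's yaw matches both panels. I'll check that it holds steady and then hand in.

>>> apply_moves([
  {"x": 0,"y": 0,"z": 0,"ax": 0,"ay": 0,"az": 0,"gripper": 1.0},
  {"x": 0,"y": 0,"z": 0,"ax": 0,"ay": 0,"az": 0,"gripper": 1.0},
  {"x": 0,"y": 0,"z": 0,"ax": 0,"ay": 0,"az": 0,"gripper": 1.0},
  {"x": 0,"y": 0,"z": 0,"ax": 0,"ay": 0,"az": 0,"gripper": 1.0},
  {"x": 0,"y": 0,"z": 0,"ax": 0,"ay": 0,"az": 0,"gripper": 1.0},
])

```text
clock: 10.48
position: [0.5712, 0.1344, 0.0369]
ee_rot: [0.918, 0.397, -0.003, 0.001]
ft_force: [-9.5, -9.8, 1.1]
grip_width: 0.109
grasp_force: 59.6
```

```bash
python3 -c "
from h import *
rep()
f=get_obs()['ft_force']
if max(abs(f[:2]))<12.5: print(hand_in())"
```

```text
t 10.4833 F back axes [-9.84 -9.52] Fz 1.11 Tz [-2.178  1.874  0.09 ] elbow~ mm [0.6  0.91] under z 17.17 yaw 46.75 tilt [-0.23 -0.28]
10mm back x in tool [ 7.09  7.05 -0.04]  y [ 7.05 -7.09 -0.05]
the job is handed in; nothing more can be done
None
```

Handed in at 10.5 s, no verdict shown: the square is still gripped, underside about 17 mm over the bench (board parts reach 14 mm), pressing each panel with roughly 10 N or less, and the panels measure 90.1° apart.

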